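# Take the left-hand nut off the flour mill

## Robot

A 7-joint arm with a two-finger parallel gripper is mounted at the origin on the work surface. World frame = base frame: x ahead of the robot, y to its left, z up, the work surface at z = 0. Lengths are in m, angles in rad, forces in N, time in s.
With the tool pointing down it reaches from about 0.4 to 0.85 m from the base axis. Payload 10.4 kg.
Tool frame: the origin (TCP) lies on the centre line of the jaws, within the pads' length; the fingertips stand 14 mm ahead of it and the grasp point (between the pads) lies 5 mm behind it (manip.tip_reach is the distance from the TCP to the fingertips, in m); z points along the fingers, y is the line along which they close (so a half turn about z gives the same grasp; the last joint's range is limited). The gripper opens to 85 mm and grips with 20 to 120 N. Pads are 22 mm wide; open, the fingers measure 114 mm over their backs; the gripper's body (76 mm by 85 mm) begins 54 mm behind the grasp point. The pads swing forward as they close: fully open they stand 13 mm farther back than shut.
Start: joints at [1.123, 0.332, -0.065, 1.46, 0.022, 1.35, -0.088], TCP at [0.258, -0.569, 0.224] pointing down, gripper open.
Joint ranges: [-2.6, 2.6], [-0.5, 2.12], [-1.47, 1.34], [0.16, 2.42], [-1.27, 4.41], [0.06, 2.06], [-2.6, 2.6]. Speed limits (rad/s): [2.22, 2.22, 2.79, 2.79, 3.14, 3.14, 3.14].

## Interface

Orientations are given as a unit quaternion [x, y, z, w].
In Python, from workcell import manip gives the robot as it stands.
- The arm moves only by the shell command python3 -m pendant 'ROWS' [FORCE]. ROWS is JSON, a list of rows, each a list of 7 numbers: the shift along the tool's x, y, z in units of 50 mm (1.0 is 50 mm), then the turn, a rotation vector about the tool's x, y, z in units of 8 degrees (1.0 is 8 degrees), then the opening, from -1 (shut) to 1 (fully open), so that 0 is half open. In form: [[dx, dy, dz, ax, ay, az, jaw], ...]. A call has exactly 10 rows; each row is the pose to reach, as a shift and turn from the pose commanded when the call began, along the tool's axes at that moment; what a row does not reach only later rows make up. A row lasts 1/8 s, in which the tool goes at most 62.5 mm and 10.7 degrees, less where a joint would pass 70% of its speed; a pose out of reach is approached as far as the arm can. A call with a gripper value outside its range is refused whole. The fingers move at their own pace and stop on an object; FORCE is the grip in N (left out, the last holds). Time passes only in rows, so rows that repeat a pose let the fingers close, or fill a call up. It gives the time, the measured TCP pose, the force, the opening and the grip force at its end, in the units of the state.
- manip.get_obs(): the state, without advancing time (a new reading comes with each control period).
- manip.camera(name): name is "scene" or "top" or "wrist"; returns (picture, depth): 400x640x3 uint8, red, green, blue; 400x640 float32, m along the optical axis (not along the pixel's ray), 0 where there is no reading.
- manip.get_calibration(name): a dict with "fx", "fy", "cx", "cy" (pixels), "D" ([k1, k2, p1, p2, k3] as OpenCV has them; the pictures are not rectified), "xyz" and "orientation" of the camera in the world. Camera axes: x right, y up, looking along -z (the intrinsics and any distortion apply to the point x, -y, -z); pixel columns grow to the right and rows downward; lengths in m; the calibration is good to about 2 mm. A picture is of the moment at which its call begins: read the wrist's pose just before it. get_calibration takes no time and is no camera call; for the wrist camera it gives the pose at the moment of the call.
- manip.hand_in(): hands the job in; it is judged then, once.
Trained networks look in the newest picture that a camera, given by its name, has taken for a name from the list of things; names that differ only in an ending like _2 or _b are one class to them, and where a whole thing is asked for, a point or a joint stands for the part that bears it (a point fixed in the world has none). Each returns a list of dicts, best first, with "p" (0 to 1); they miss things now and then, are a little off and sometimes report something else, mostly with a low value. They report only what shows in the picture. A call takes as long as a camera call. They do not tell look-alikes from the thing itself.
- manip.find_in(thing, camera): "box" ([left, top, right, bottom] in pixels, round what is visible of it).
- manip.trace(thing, camera): "pixels" (400x640 bool, what is visible of it) and "box" ([left, top, right, bottom] in pixels, round what is visible of it).
- manip.tip_of(thing, camera): "pixel" ([column, row] in pixels: a listed point, or the origin of a listed thing).
The state is a dict: "clock": time; "joint_pos": joint angles; "joint_velocities": joint speeds; "tau": joint torques, N m; "position": TCP position; "ee_rot": TCP orientation; "ft_force": force on the tool from outside, world axes, zero at the start; "torque": the same for the moment, N m; "grip_width": opening from 0.0 (shut) to 1.0 (fully open); "grasp_force": force on a finger pad.
Only numpy, scipy, OpenCV 4.12 (cv2) and the standard library are available. Lean on these libraries where they do the work, as an engineer would, in place of code of your own. Each camera call takes 0.05 s, during which the arm holds its last target. There are 200 camera calls.

## Task

The round flour mill's stone has to come out for cleaning: unscrew the steel bar-handled nut that holds it. Its thread is left-handed, so it loosens clockwise seen from above; about a quarter of a turn frees it. Then lift it straight off and set it down gently, upright, in the shallow steel tray. The square dough press has a nut that looks the same: leave that one as it is.

Things in the scene. Friction and masses are not known exactly. Their poses are not given: they have to be found in the camera images.
- nut: The mill's loose steel nut, 160 g: round skirt 56 mm across, 26 mm high, open below; on its flat top an upright bar 54 mm long (nut's x), 12 thick (y), 28 high (26 to 54 mm above the origin). Origin: centre of the underside, z up. Locked, it lifts only 3 mm and turns 10 deg anticlockwise; clockwise from above it turns easily, lifts off straight up from 60 to 100 deg (aim at 80), stops at 110.
- spout (a point): Middle of the front end face of the flour mill's spout, 60 mm above the table; axes as the mill's. Mill: fixed wooden drum 170 mm across, grey round stone on top (144 mm across, surface 115 mm above the table); its spindle axis lies 110 mm along this +x. The nut rests on the stone's middle, about 3 mm of play, locked when its bar lies about along this x axis. Lift it 25 mm to clear the spindle.
- tray: Shallow open steel tray, 190 mm (x) by 160 mm (y), 24 mm high, walls and floor 4 mm, fixed. Origin: centre of its underside. A loose washer 28 mm across lies in its +x +y corner; the rest is empty.
- press_nut (a joint): Look-alike nut on the dough press (white square box 150 x 150 mm, metal plate on top, 115 mm high), of the mill nut's size and shape; not to be turned. Value: its turn in rad, 0 at the start, positive anticlockwise from above.
Not all that is in view belongs to the job. Of the things shaped like the nut, the steel one is meant. Leave any turquoise look-alike of the part that bears spout alone.

How it is judged:
On the way:
1. the nut has been turned clockwise to at least 36 degrees from the mill's x axis while still seated on the mill (y of spout in the frame of nut below -0.065 m and distance of nut from where it was at the start of the episode below 0.008 m), for 0.1 s.
At the end, for the whole second after the job is handed in: The nut stands upright (within about 14 degrees) and at rest on the floor of the tray, its centre at most 75 mm along the tray's x and 60 mm along its y from the tray's centre (anywhere wholly inside the walls) (x of nut in the frame of tray between -0.075 and 0.075 m and y of nut in the frame of tray between -0.06 and 0.06 m and z of nut in the frame of tray below 0.012 m and angle between nut's own z axis and vertical below 0.25 rad and linear speed of nut below 0.02 m/s); the robot touches nothing.
It fails at once if the seated nut is forced anticlockwise, more than 27 degrees past the mill's x axis (y of spout in the frame of nut above 0.05 m and distance of nut from where it was at the start of the episode below 0.008 m).
It fails at once if the dough press's nut is turned by more than 0.2 rad (value of joint press_nut above 0.2 rad or value of joint press_nut below -0.2 rad).
It fails at once if the nut is dropped (falls faster than 0.8 m/s, about 30 mm of free fall, out of the fingers) (linear speed of nut above 0.8 m/s and contact force between the fingers and nut below 0.05 N).
It also fails if it takes over 40 s, if anything falls off the work surface, if the arm or the gripper's body presses on something with over 40 N, if the wrist force passes 120 N, or if a joint passes its speed limit or range.

## Working session

There is one attempt and no reset: what is moved stays moved. The work goes in short steps, Python scripts to look and compute and a shell command to move; the robot and the scene stay as the last step left them, time stands still between calls to the robot, and variables do not carry over. Pictures are saved under pics/ and viewed, at most 10 in all, crops included, and the job is handed in when it is done.

```bash
mkdir -p pics
cat > h.py <<'E'
import numpy as np, cv2
from scipy.spatial.transform import Rotation as R
from workcell import manip
def cam(n):
    c=manip.get_calibration(n); p,d=manip.camera(n); return c,p,d
def ray(c,px):
    K=np.array([[c['fx'],0,c['cx']],[0,c['fy'],c['cy']],[0,0,1]])
    u=cv2.undistortPoints(np.array(px,float).reshape(-1,1,2),K,np.array(c['D'],float)).reshape(-1,2)
    v=np.c_[u[:,0],-u[:,1],-np.ones(len(u))]
    return np.array(c['xyz']),R.from_quat(c['orientation']).apply(v)
def at_z(c,px,z):
    o,v=ray(c,px); return o+v*((z-o[2])/v[:,2])[:,None]
def at_d(c,px,d):
    o,v=ray(c,px); return o+v*np.array(d).reshape(-1,1)
E
python3 - <<'E'
from h import *
for n in('top','scene'):
    c,p,d=cam(n); cv2.imwrite(f'pics/{n}0.png',p[:,:,::-1]); print(n,c['xyz'],c['orientation'])
    for t in('nut','spout','tray','press_nut'):
        for r in manip.find_in(t,n): print(t,round(r['p'],2),np.round(r['box']))
    for r in manip.tip_of('spout',n)+manip.tip_of('nut',n): print(r['p'],r['pixel'])
print(manip.get_obs())
E
```

```text
top [0.42501301 0.04010663 1.1159092 ] [ 0.04072717 -0.038286   -0.69853695  0.71338742]
nut 0.83 [167. 176. 191. 194.]
nut 0.79 [222. 193. 247. 220.]
nut 0.79 [227. 136. 245. 158.]
spout 0.78 [310. 238. 380. 313.]
spout 0.56 [203. 177. 274. 252.]
tray 0.94 [413. 174. 473. 247.]
press_nut 0.92 [338. 159. 364. 184.]
0.7 [259.1, 247.1]
0.58 [358.7, 308.6]
0.8 [234.9, 206.6]
0.8 [239.5, 148.6]
0.74 [178.6, 186.0]
scene [ 1.30649417 -0.49611195  1.23594872] [0.30814564 0.15818932 0.43658264 0.83031199]
nut 0.67 [405. 217. 424. 242.]
nut 0.65 [368. 161. 388. 181.]
nut 0.6 [420. 174. 438. 193.]
spout 0.83 [238. 167. 301. 230.]
spout 0.69 [337. 163. 402. 219.]
tray 0.93 [183. 246. 266. 316.]
tray 0.32 [338. 162. 403. 220.]
press_nut 0.87 [302. 220. 325. 249.]
0.86 [243.3, 178.8]
0.87 [410.3, 228.9]
0.67 [427.5, 187.0]
0.6 [378.7, 171.5]
{'clock': 0.7, 'joint_pos': array([ 1.12339229,  0.33215801, -0.06472345,  1.46007754,  0.02160075,
        1.34990247, -0.08845635]), 'joint_velocities': array([-0.000767  , -0.00138614, -0.00076164,  0.00021738, -0.00060309,
       -0.00024102,  0.00060573]), 'tau': array([ 5.39113098e-04, -6.25092387e+01,  4.94568015e-02, -3.91768312e+01,
        1.65882212e-02,  1.81000585e-03,  2.32923867e-05]), 'position': array([ 0.25763192, -0.56946527,  0.22397456]), 'ee_rot': array([9.77520119e-01, 2.10842147e-01, 2.96895446e-05, 6.93919148e-05]), 'ft_force': array([-0.14435705,  0.34339646,  0.34452351]), 'torque': array([0.00514257, 0.04106812, 0.00058558]), 'grasp_force': 0.0, 'grip_width': 0.997901353731779}
```

```bash
python3 -c "
import cv2
a=cv2.imread('pics/top0.png')[110:330,150:490];cv2.imwrite('pics/topc.png',cv2.resize(a,None,fx=2.35,fy=2.35,interpolation=2))"
```

```text
(no output)
```

View pics/topc.png

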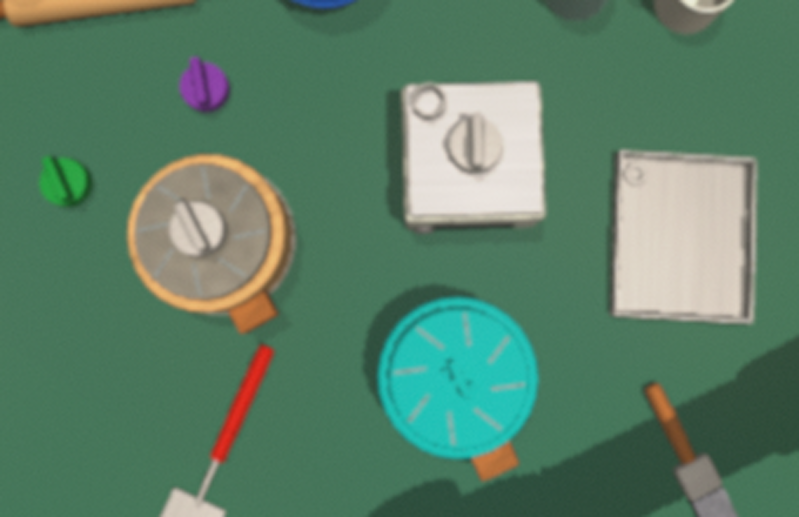

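View pics/scene0.png

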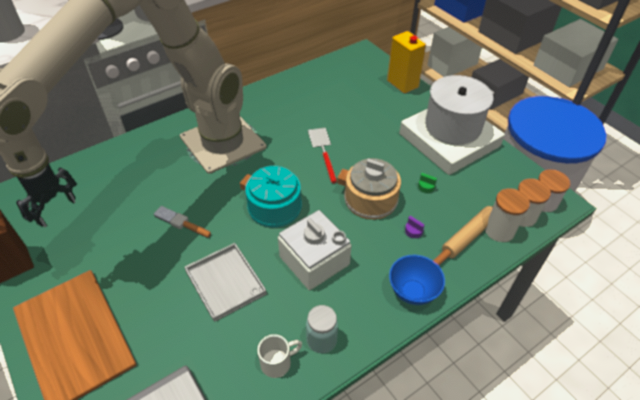

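The top view shows the wooden mill with the steel nut at about (235,207), its spout at (258,244). The turquoise mill is a decoy, the press nut is at (350,171), and the tray is at (443,210) with the washer in its upper-left corner.

Run:
```python
from h import *
c,p,d=cam('top')
print('skirt top px ->',at_z(c,[[234.5,206.5]],.141))
print('tip spout',at_z(c,[[259.1,247.1]],.06))
for r in manip.trace('nut','top'):
    ys,xs=np.nonzero(r['pixels']); P=at_d(c,np.c_[xs,ys],d[ys,xs]); 
    print('nut',r['p'],P.mean(0),P[:,2].min(),P[:,2].max())
    hi=P[P[:,2]>P[:,2].max()-.015]; q=hi[:,:2]-hi[:,:2].mean(0); u,s,v=np.linalg.svd(q); print(len(hi),hi.mean(0),s,np.degrees(np.arctan2(v[0,1],v[0,0])))
for r in manip.trace('tray','top'):
    ys,xs=np.nonzero(r['pixels']); P=at_d(c,np.c_[xs,ys],d[ys,xs]); print('tray',r['p'],P.mean(0)); 
    P=at_z(c,np.c_[xs,ys],.024); print(cv2.minAreaRect(P[:,:2].astype(np.float32)))
```

```text
skirt top px -> [[0.51590542 0.26137289 0.141     ]]
tip spout [[0.41989313 0.21146662 0.06      ]]
nut 0.91 [0.57688968 0.44442218 0.03179139] -0.0005366053496209666 0.058990391160818945
101 [0.57857356 0.44780395 0.05291583] [0.15695852 0.03458495] -154.96874393754518
nut 0.87 [0.51457371 0.26065949 0.15067655] 0.11676497610589387 1.115909195952244
1 [0.42501301 0.04010663 1.1159092 ] [0.] 0.0
nut 0.65 [0.6906351  0.28673963 0.03543531] 6.690993446389903e-05 1.115909195952244
1 [0.42501301 0.04010663 1.1159092 ] [0.] 0.0
tray 0.57 [ 0.52906863 -0.27179631  0.00965096]
((0.5287067890167236, -0.26704877614974976), (0.16787321865558624, 0.19508476555347443), 87.33165740966797)
```

```bash
cat >> h.py <<'E'
def go(xyz, yaz):
    "shift/turn in pendant units to tool-down pose at xyz with tool y at azimuth yaz (deg)"
    o=manip.get_obs(); r0=R.from_quat(o['ee_rot'])
    a=np.radians(yaz); y=np.array([np.cos(a),np.sin(a),0]); z=np.array([0,0,-1.]); x=np.cross(y,z)
    r1=R.from_matrix(np.c_[x,y,z])
    print('shift',np.round(r0.inv().apply(np.array(xyz)-o['position'])/.05,2),'turn',np.round(np.degrees((r0.inv()*r1).as_rotvec())/8,2))
E
python3 -m pendant '[[0.7,-0.5,-0.5,0,0,-1.2,1],[1.4,-1,-1,0,0,-2.4,1],[2.1,-1.5,-1.5,0,0,-3.6,1],[2.8,-2,-1.5,0,0,-4.8,1],[3.5,-2.5,-1.5,0,0,-6,1],[4.2,-3.1,-1.5,0,0,-7.2,1],[4.9,-3.7,-1.5,0,0,-8.4,1],[5.6,-4.3,-1.5,0,0,-9.6,1],[6.2,-4.7,-1.5,0,0,-10.8,1],[6.7,-5.1,-1.5,0,0,-12,1]]'
python3 -c "
from h import *
go([.5,.245,.30],119)"
```

```text
clock: 2.1
position: [0.4584, -0.1977, 0.2991]
ee_rot: [0.495, 0.869, -0.0, 0.0]
ft_force: [-0.3, -0.0, 0.3]
grip_width: 1.001
grasp_force: 0.0
shift [ 7.19  5.24 -0.02] turn [ -0.     0.   -11.04]
```

```bash
python3 -m pendant '[[0.7,0.5,0,0,0,-1.2,1],[1.5,1.1,0,0,0,-2.4,1],[2.3,1.7,0,0,0,-3.6,1],[3.1,2.3,0,0,0,-4.8,1],[3.9,2.9,0,0,0,-6,1],[4.7,3.5,0,0,0,-7.2,1],[5.5,4.1,0,0,0,-8.4,1],[6.3,4.7,0,0,0,-9.6,1],[6.9,5.1,0,0,0,-10.6,1],[7.2,5.2,0,0,0,-11,1]]'
python3 - <<'E'
from h import *
c,p,d=cam('wrist'); cv2.imwrite('pics/w1.png',p[:,:,::-1]); print(manip.get_obs()['joint_pos'],c['xyz'])
for r in manip.trace('nut','wrist'):
    ys,xs=np.nonzero(r['pixels']&(d>0)); P=at_d(c,np.c_[xs,ys],d[ys,xs]); print(r['p'],r['box'],P.mean(0))
    hi=P[(P[:,2]>.16)&(P[:,2]<.18)]
    if len(hi)>5: print(len(hi),'bar',cv2.minAreaRect(hi[:,:2].astype(np.float32)),np.median(hi[:,2]))
    sk=P[(P[:,2]>.136)&(P[:,2]<.146)]
    if len(sk)>5: print('skirt',cv2.minEnclosingCircle(sk[:,:2].astype(np.float32)),np.median(sk[:,2]))
for r in manip.tip_of('spout','wrist'): print(r,at_z(c,[r['pixel']],.06))
E
```

```text
clock: 3.35
position: [0.4997, 0.245, 0.2987]
ee_rot: [-0.247, 0.969, 0.001, -0.0]
ft_force: [-1.4, -0.5, -0.2]
grip_width: 1.0
grasp_force: 0.0
[ 0.2479335   0.26883335 -0.94696566  1.48717319  0.21656813  1.49646434
  1.37480425] [0.43291358 0.20817189 0.44913889]
0.74 [262.5, 258.3, 303.3, 312.2] [0.68540836 0.29074923 0.031361  ]
0.7 [398.8, 245.6, 431.6, 284.0] [0.5729524  0.43518653 0.02298384]
0.59 [303.8, 164.6, 359.5, 232.5] [0.51034326 0.26420989 0.14845039]
784 bar ((0.5127711892127991, 0.26628971099853516), (0.051882483065128326, 0.011663900688290596), 29.12204933166504) 0.16905823440771062
skirt ((0.5133531093597412, 0.266696959733963), 0.0277416855096817) 0.1414218262251048
{'pixel': [324.4, 80.0], 'p': 0.65} [[0.42067428 0.21068424 0.06      ]]
```

View pics/w1.png

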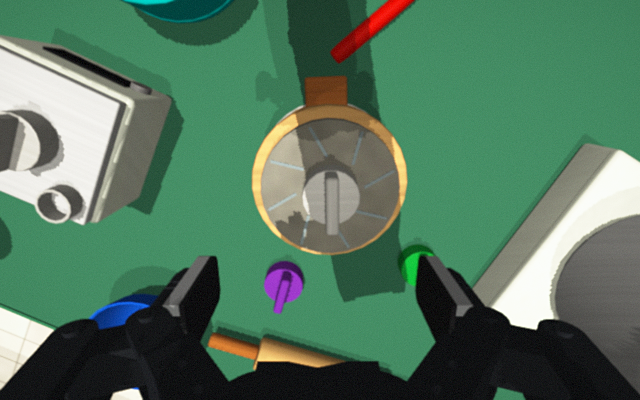

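The wrist picture shows the steel nut at (330,200) with its bar pointing at the spout at (326,90). From depth, the bar centre is (0.513, 0.2665) at azimuth 29.1°.

```bash
python3 -c "
from h import *
go([.513,.2665,.158],119.1)"
```

```text
shift [-0.45  0.3   2.82] turn [-0.  -0.  -0.1]
```

```bash
python3 -m pendant '[[-0.2,0.15,0.3,0,0,-0.1,0],[-0.45,0.3,0.8,0,0,-0.1,0],[-0.45,0.3,1.3,0,0,-0.1,0],[-0.45,0.3,1.8,0,0,-0.1,0],[-0.45,0.3,2.2,0,0,-0.1,0],[-0.45,0.3,2.5,0,0,-0.1,0],[-0.45,0.3,2.7,0,0,-0.1,0],[-0.45,0.3,2.82,0,0,-0.1,0],[-0.45,0.3,2.82,0,0,-0.1,0],[-0.45,0.3,2.82,0,0,-0.1,0]]' 50
python3 -m pendant '[[0,0,0,0,0,0,-0.5],[0,0,0,0,0,0,-0.8],[0,0,0,0,0,0,-1],[0,0,0,0,0,0,-1],[0,0,0,0,0,0,-1],[0,0,0,0,0,0,-1],[0,0,0,0,0,0,-1],[0,0,0,0,0,0,-1],[0,0,0,0,0,0,-1],[0,0,0,0,0,0,-1]]' 50
```

```text
clock: 4.75
position: [0.5132, 0.2671, 0.1585]
ee_rot: [-0.252, 0.968, 0.0, 0.0]
ft_force: [0.1, 0.5, 0.1]
grip_width: 0.497
grasp_force: 0.0
clock: 6.0
position: [0.5132, 0.2667, 0.1582]
ee_rot: [-0.251, 0.968, -0.0, 0.0]
ft_force: [-2.0, -2.5, 5.2]
grip_width: 0.113
grasp_force: 49.1
```

```bash
python3 -m pendant '[[0,0,0,0,0,0.5,-1],[0,0,0,0,0,1.2,-1],[0,0,0,0,0,2,-1],[0,0,0,0,0,2.8,-1],[0,0,0,0,0,3.6,-1],[0,0,0,0,0,4.3,-1],[0,0,0,0,0,4.8,-1],[0,0,0,0,0,5,-1],[0,0,0,0,0,5,-1],[0,0,0,0,0,5,-1]]'
```

```text
clock: 7.25
position: [0.5131, 0.2673, 0.1582]
ee_rot: [0.094, 0.996, 0.0, 0.0]
ft_force: [0.2, 2.2, 5.3]
grip_width: 0.114
grasp_force: 49.1
```

```bash
python3 -m pendant '[[0,0,0,0,0,0.5,-1],[0,0,0,0,0,1.2,-1],[0,0,0,0,0,2,-1],[0,0,0,0,0,2.8,-1],[0,0,0,0,0,3.6,-1],[0,0,0,0,0,4.3,-1],[0,0,0,0,0,4.8,-1],[0,0,0,0,0,5,-1],[0,0,0,0,0,5,-1],[0,0,0,0,0,5,-1]]'
python3 - <<'E'
from h import *
c,p,d=cam('wrist'); cv2.imwrite('pics/w2.png',p[:,:,::-1]); o=manip.get_obs(); print(o['torque'],o['joint_pos'])
E
```

```text
clock: 8.5
position: [0.5132, 0.267, 0.1582]
ee_rot: [0.429, 0.903, 0.0, 0.0]
ft_force: [-0.2, 0.4, 6.0]
grip_width: 0.116
grasp_force: 49.2
[ 0.03168426  0.03615233 -0.01155744] [-0.00824341  0.3500175  -0.66925417  1.64573401  0.22830401  1.22483237
 -0.0415527 ]
```

View pics/w2.png

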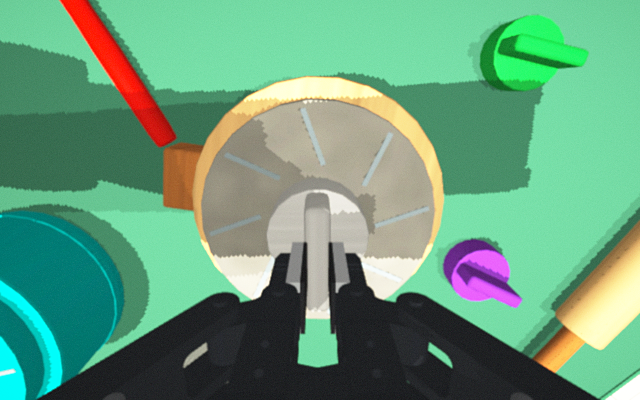

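The bar at (318,240) sits square between the pads, and the spout at (182,178) is now off to the side, so the nut has turned about 80°. Lifting it straight up.

```bash
python3 -m pendant '[[0,0,-0.1,0,0,0,-1],[0,0,-0.2,0,0,0,-1],[0,0,-0.35,0,0,0,-1],[0,0,-0.5,0,0,0,-1],[0,0,-0.7,0,0,0,-1],[0,0,-1,0,0,0,-1],[0,0,-1.4,0,0,0,-1],[0,0,-1.8,0,0,0,-1],[0,0,-2.2,0,0,0,-1],[0,0,-2.5,0,0,0,-1]]'
python3 - <<'E'
from h import *
c,p,d=cam('wrist'); cv2.imwrite('pics/w3.png',p[:,:,::-1])
c,p,d=cam('top'); 
r=manip.trace('tray','top')[0]; ys,xs=np.nonzero(r['pixels']); P=at_z(c,np.c_[xs,ys],.024);print(r['p'],cv2.minAreaRect(P[:,:2].astype(np.float32)))
print([ (r['p'],at_z(c,[r['pixel']],0)) for r in manip.tip_of('tray','top')])
print(at_z(c,[[412.5,173.5],[472,177],[470,247.5],[411,245.5]],.024))
go([.515,-.265,.28],39)
E
```

```text
clock: 9.8
position: [0.5131, 0.2671, 0.2846]
ee_rot: [0.429, 0.903, 0.0, 0.0]
ft_force: [-0.0, 0.1, -1.4]
grip_width: 0.11
grasp_force: 48.8
0.78 ((0.5288052558898926, -0.2671128213405609), (0.16391828656196594, 0.19181078672409058), 87.95066833496094)
[(0.85, array([[ 0.52156513, -0.27408335,  0.        ]]))]
[[ 0.6268965  -0.19139179  0.024     ]
 [ 0.62098568 -0.35460868  0.024     ]
 [ 0.42982612 -0.34572839  0.024     ]
 [ 0.4323799  -0.18693069  0.024     ]]
shift [-8.28 -6.68  0.06] turn [-0.    0.    0.02]
```

View pics/w3.png

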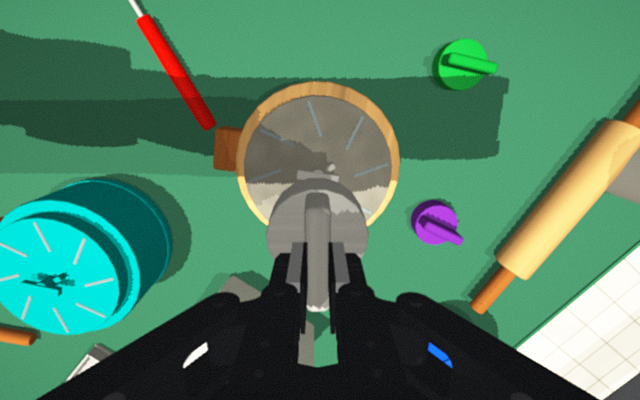

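```bash
python3 -m pendant '[[-0.2,-0.16,0,0,0,0,-1],[-0.6,-0.48,0,0,0,0,-1],[-1.1,-0.89,0,0,0,0,-1],[-1.7,-1.37,0,0,0,0,-1],[-2.3,-1.86,0,0,0,0,-1],[-2.9,-2.34,0,0,0,0,-1],[-3.5,-2.83,0,0,0,0,-1],[-4.1,-3.31,0,0,0,0,-1],[-4.7,-3.79,0,0,0,0,-1],[-5.3,-4.28,0,0,0,0,-1]]'
python3 -m pendant '[[-0.6,-0.48,0,0,0,0,-1],[-1.2,-0.97,0,0,0,0,-1],[-1.8,-1.45,0,0,0,0,-1],[-2.3,-1.86,0,0,0,0,-1],[-2.7,-2.18,0,0,0,0,-1],[-3,-2.42,0,0,0,0,-1],[-3.2,-2.58,0,0,0,0,-1],[-3.2,-2.59,0,0,0,0,-1],[-3.2,-2.59,0,0,0,0,-1],[-3.2,-2.59,0,0,0,0,-1]]'
python3 - <<'E'
from h import *
o=manip.get_obs();print(o['joint_pos'])
go([.518,-.278,.051],39)
c,p,d=cam('wrist'); cv2.imwrite('pics/w4.png',p[:,:,::-1])
E
```

```text
clock: 11.25
position: [0.5134, -0.0759, 0.2823]
ee_rot: [0.43, 0.903, -0.0, -0.0]
ft_force: [0.1, -0.2, -2.1]
grip_width: 0.111
grasp_force: 48.9
clock: 12.5
position: [0.5151, -0.2786, 0.2831]
ee_rot: [0.429, 0.903, 0.0, 0.0]
ft_force: [-0.4, 0.2, -1.5]
grip_width: 0.116
grasp_force: 48.9
[ 0.66153413  0.23689956 -0.29381584  1.46475057  0.06835815  1.44973217
  1.05171882]
shift [-0.03  0.05  4.64] turn [0.   0.   0.03]
```

View pics/w4.png

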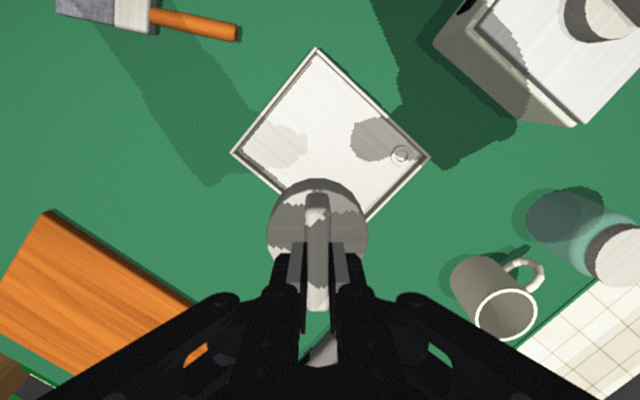

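The nut hangs upright in the pads at (318,235), over the tray, and the washer at (400,155) is clear of it. Lowering now.

```bash
python3 -m pendant '[[0,0,0.3,0,0,0,-1],[0,0,0.8,0,0,0,-1],[0,0,1.4,0,0,0,-1],[0,0,2,0,0,0,-1],[0,0,2.6,0,0,0,-1],[0,0,3.2,0,0,0,-1],[0,0,3.7,0,0,0,-1],[0,0,4.1,0,0,0,-1],[0,0,4.4,0,0,0,-1],[0,0,4.4,0,0,0,-1]]'
python3 -m pendant '[[0,0,0.05,0,0,0,-1],[0,0,0.1,0,0,0,-1],[0,0,0.15,0,0,0,-1],[0,0,0.2,0,0,0,-1],[0,0,0.23,0,0,0,-1],[0,0,0.25,0,0,0,-1],[0,0,0.27,0,0,0,-1],[0,0,0.27,0,0,0,-1],[0,0,0.27,0,0,0,-1],[0,0,0.27,0,0,0,-1]]'
```

```text
clock: 13.8
position: [0.514, -0.2791, 0.0616]
ee_rot: [0.429, 0.903, 0.0, -0.001]
ft_force: [0.2, -0.1, -2.2]
grip_width: 0.111
grasp_force: 48.9
clock: 15.05
position: [0.5149, -0.2796, 0.0495]
ee_rot: [0.429, 0.903, -0.0, 0.0]
ft_force: [0.2, 0.7, -1.3]
grip_width: 0.111
grasp_force: 48.9
```

```bash
python3 -m pendant '[[0,0,0.02,0,0,0,-1],[0,0,0.03,0,0,0,-1],[0,0,0.04,0,0,0,-1],[0,0,0.05,0,0,0,-1],[0,0,0.06,0,0,0,-1],[0,0,0.06,0,0,0,-1],[0,0,0.06,0,0,0,-1],[0,0,0.06,0,0,0,-1],[0,0,0.06,0,0,0,-1],[0,0,0.06,0,0,0,-1]]'
```

```text
clock: 16.3
position: [0.5148, -0.2799, 0.0473]
ee_rot: [0.43, 0.903, -0.0, 0.0]
ft_force: [-4.5, 0.7, 8.1]
grip_width: 0.114
grasp_force: 50.1
```

The force shows contact with the tray floor. Opening, then backing straight up.

```bash
python3 -m pendant '[[0,0,0,0,0,0,-0.7],[0,0,0,0,0,0,-0.5],[0,0,0,0,0,0,-0.3],[0,0,0,0,0,0,-0.1],[0,0,0,0,0,0,-0.1],[0,0,-0.3,0,0,0,-0.1],[0,0,-0.7,0,0,0,-0.1],[0,0,-1.3,0,0,0,-0.1],[0,0,-2,0,0,0,-0.1],[0,0,-2.8,0,0,0,-0.1]]'
python3 -m pendant '[[0,0,-0.5,0,0,0,0],[0,0,-1,0,0,0,0],[0,0,-1.5,0,0,0,0],[0,0,-1.8,0,0,0,0],[0,0,-2,0,0,0,0],[0,0,-2,0,0,0,0],[0,0,-2,0,0,0,0],[0,0,-2,0,0,0,0],[0,0,-2,0,0,0,0],[0,0,-2,0,0,0,0]]'
python3 - <<'E'
from h import *
c,p,d=cam('wrist'); cv2.imwrite('pics/w5.png',p[:,:,::-1])
for r in manip.trace('nut','wrist')[:2]:
    ys,xs=np.nonzero(r['pixels']&(d>0)); P=at_d(c,np.c_[xs,ys],d[ys,xs])
    for a,b in((.05,.07),(.025,.036)):
        q=P[(P[:,2]>a)&(P[:,2]<b)]
        if len(q)>5: print(r['p'],cv2.minAreaRect(q[:,:2].astype(np.float32)),np.median(q[:,2]))
E
```

```text
clock: 17.55
position: [0.5147, -0.2794, 0.1885]
ee_rot: [0.429, 0.903, 0.0, 0.0]
ft_force: [0.2, -0.6, -0.3]
grip_width: 0.45
grasp_force: 0.0
clock: 18.8
position: [0.5148, -0.2796, 0.2863]
ee_rot: [0.429, 0.903, 0.0, -0.0]
ft_force: [1.1, -0.2, 0.0]
grip_width: 0.499
grasp_force: 0.0
0.84 ((0.5146431922912598, -0.28008928894996643), (0.011562354862689972, 0.05300252139568329), 39.358070373535156) 0.05811772330311532
0.84 ((0.514861524105072, -0.2804447114467621), (0.05366383120417595, 0.054327357560396194), 39.966888427734375) 0.030445965436964706
```

View pics/w5.png

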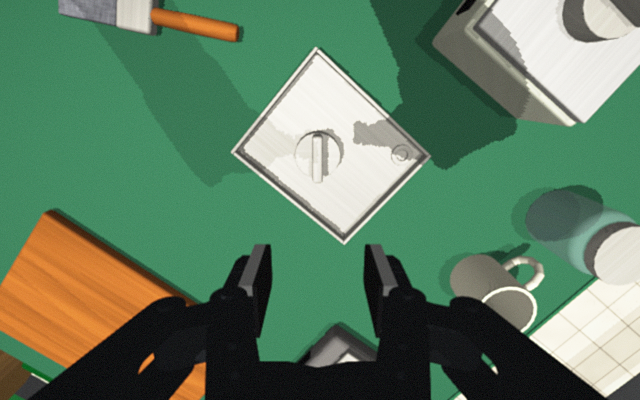

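The nut stands upright near the middle of the tray at (320,155), clear of the walls and the washer. Its heights match the tray floor, and the gripper is free.

```bash
python3 -c "
from workcell import manip
print(manip.hand_in())"
```

```text
the job is handed in; nothing more can be done
None
```

The mill's steel nut was turned about 80° clockwise, lifted straight off and set upright in the tray, with the press nut left alone; I handed the job in at about 19 s, and no verdict was returned.

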